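# Bolt the bathroom medicine chest

## Task

Bolt the medicine chest on the bathroom counter shut: with one fingertip hold the long spring catch paddle on its top pressed right down, and meanwhile with the other fingertip push the bolt's upright thumb tab along until the bolt is fully home in its keeper, then take the hand away so that the catch springs back up and locks it. Only press and push: do not pinch or lift anything, and leave the chest and the things standing on and around it where they are.

Things in the scene. Friction and masses are not known exactly. Their poses are not given: they have to be found in the camera images.
- chest: Loose grey wooden medicine chest on rubber feet, 3 kg, 230 (x) x 300 (y) x 100 mm high, turned up to 0.6 rad either way. Origin: centre of its underside, z up. All the metalwork is on its flat top: the bolt runs along chest y at chest x = -28 mm, the catch paddle beside it at chest x = +28 mm. The bolt is shot towards chest +y.
- thumb_tab: Upright metal tab on the bolt, 30 (x) x 10 (y) x 36 mm (z). Origin: its centre, 24 mm above the chest top; axes as the chest's. Pushed on its -y face towards +y; behind that face the chest top is clear. Starts at about chest (-28, -50) mm, ends 48 mm further to +y. A small lug on its +x side, reaching 31 mm from the origin, top 20 mm above the chest top, runs against the catch's teeth.
- bolt (a joint): Travel of the bolt along chest +y in m: 0 drawn back (start, up to 0.0015), 0.048 fully home. It takes about 2 N to slide and stays where it is left. While the catch is up the lug stands between teeth (16 mm apart) and the bolt has only about 2 mm of play, so it cannot be moved on.
- paddle: Flat metal paddle of the spring catch, 26 (x) x 130 (y) x 6 mm, alongside the bolt. Origin: centre of its top face, at chest (28, -30) mm, 28 mm above the chest top when up, 18 mm when fully down; axes as the chest's. A fingertip can slide along it while holding it down. On its bolt side it carries three low 6 mm teeth that block the bolt's lug.
- catch (a joint): How far the paddle is pressed straight down, in m: 0 up (locked), 0.010 fully down. The bolt is free from about 0.006. The spring pushes back with about 2 N at the top and 7 N at the bottom, and lifts the paddle when let go, if the lug is between teeth (bolt within about 2 mm of 0, 0.016, 0.032 or 0.048).
- pump_bottle: Bystander: white soap pump bottle, 64 mm across, 152 mm tall, on the counter about 240 mm from the chest's centre on its +y side. Origin at the centre of its underside.
- tumbler: Bystander: white ceramic tumbler, 72 mm across, 100 mm tall, on the counter about 235 mm from the chest's centre on its -y side. Origin at the centre of its underside.
- jar: Bystander: small amber glass jar, 42 mm across, 45 mm tall, standing on the chest top near its far corner, at about chest (85, -105) mm or up to 15 mm off it. Origin at the centre of its underside.
- soap_dish: Bystander: white round soap dish with a yellow bar of soap, 104 mm across, 30 mm tall, on the counter beyond the chest. Origin at the centre of its underside.
- keeper (a point): Top of the keeper loop that the bolt's end enters, at chest (-28, 100) mm, 16 mm above the chest top. Two like guides, 16 mm high, 28 (x) x 10 mm (y), stand at chest y = 30 and 58 mm. The bolt's round rod is 9 mm thick, its top 12 mm above the chest top.

How it is judged (in metres and radians):
On the way:
1. a finger holds the catch paddle down while another pushes the thumb tab along (value of joint catch above 0.005 m and value of joint bolt between 0.006 and 0.046 m and contact force between the fingers and paddle above 0.5 N and contact force between the fingers and thumb_tab above 0.3 N), for 0.1 s.
At the end, for the whole second after the job is handed in: The bolt is home in its keeper (within 3.5 mm of its end stop) and the catch is back up (within 2 mm), with the chest upright, at rest and within 30 mm of where it stood (value of joint bolt above 0.0445 m and value of joint catch below 0.002 m and distance of chest from where it was at the start of the episode below 0.03 m and angle between chest's own z axis and vertical below 0.05 rad and linear speed of chest below 0.01 m/s); the robot touches nothing.
It fails at once if the chest is shoved more than 30 mm, tipped or lifted (distance of chest from where it was at the start of the episode above 0.03 m or angle between chest's own z axis and vertical above 0.1 rad or height (world z) of chest above 0.01 m).
It fails at once if a bystander is lifted, carried or knocked more than 35 mm from its place, or tipped over (distance of any of pump_bottle, tumbler, jar, soap_dish from where it was at the start of the episode above 0.035 m or angle between any of pump_bottle, tumbler, jar's own z axis and vertical above 0.5 rad).
It also fails if it takes over 32 s, if anything falls off the work surface, if the arm or the gripper's body presses on something with over 40 N, if the wrist force passes 120 N, or if a joint passes its speed limit or range.

## Robot

A 6-joint arm with a two-finger parallel gripper is mounted at the origin on the work surface. World frame = base frame: x ahead of the robot, y to its left, z up, the work surface at z = 0. Lengths are in mm, angles in rad, forces in N, time in s.
With the tool pointing down it reaches from about 425 to 950 mm from the base axis. Payload 14.7 kg.
Tool frame: the origin (TCP) lies at the very end of the fingers, on their centre line; the grasp point (between the pads) lies 19 mm behind it; z points along the fingers, y is the line along which they close (so a half turn about z gives the same grasp; the last joint's range is limited). The gripper opens to 85 mm and grips with 20 to 120 N. Pads are 22 mm wide; open, the fingers measure 114 mm over their backs; the gripper's body (76 mm by 85 mm) begins 54 mm behind the grasp point. The pads swing forward as they close: fully open they stand 13 mm farther back than shut.
Start: joints at [1.199, 0.48, 1.596, -0, 1.065, -0.047], TCP at [207.403, 616.016, 231.297] pointing down, gripper open.
Joint ranges: [-2.75, 2.75], [-0.82, 2.05], [0.23, 2.67], [-1.56, 4.7], [0.09, 2.69], [-2.92, 2.92]. Speed limits (rad/s): [1.89, 1.89, 2.39, 3.01, 3.01, 3.01].

## Interface

Orientations are given as a rotation vector (axis times angle).
In Python, from rig import sense, cams, manip gives the robot as it stands. The module is installed in compiled form; this text tells all that it offers.
- The arm moves only by the shell command python3 -m pendant 'ROWS' [FORCE]. ROWS is JSON, a list of rows, each a list of 3 entries, a list of its own where there are three numbers: the shift along the world's x, y, z in units of 0.25 m (1.0 is 0.25 m), then the turn, a rotation vector about the world's x, y, z in units of 360 degrees (1.0 is 360 degrees), then the opening, from -1 (shut) to 1 (fully open). A call has 1 to 10 rows; each row shifts and turns the commanded pose from where the row before left it; what a row does not reach is not made up. A row lasts 1/12 s, in which the tool goes at most 41.7 mm and 7.16 degrees, less where a joint would pass 70% of its speed; a pose out of reach is approached as far as the arm can. A call with a number of a shift or a turn outside -1 to 1 is refused whole. A call with a gripper value outside its range is refused whole. The fingers move at their own pace and stop on an object; FORCE is the grip in N (left out, the last holds). Time passes only in rows, so rows that do not move let the fingers close. It gives the time, the measured TCP pose, the force, the opening and the grip force at its end, in the units of the state.
- sense(): the state, without advancing time (a new reading comes with each control period).
- cams.snapshot(name): name is "side" or "top" or "wrist"; returns the picture (400x640x3 uint8, red, green, blue); there is no depth.
- cams.calibration(name): a dict with "vfov" (degrees; the focal length in pixels is half the picture's height over the tangent of half this angle, whatever the lens; pixels are square), "cx", "cy" (the principal point, pixels), "view" (4x4, takes a point from world to camera coordinates). Camera axes: x right, y down, z forward; pixel columns grow to the right and rows downward; lengths in mm; the calibration is good to about 2 mm. A picture is of the moment at which its call begins: read the wrist's pose just before it. calibration takes no time and is no camera call; for the wrist camera it gives the pose at the moment of the call.
- manip.finish_job(): hands the job in; it is judged then, once.
The state is a dict: "t": time; "joint_positions": joint angles; "joint_velocities": joint speeds; "joint_efforts": joint torques, N m; "tool_pos": TCP position; "tool_rot": TCP orientation; "wrist_force": force on the tool from outside, world axes, zero at the start; "moment": the same for the moment, N m; "grip_width": finger opening in mm; "finger_force": force on a finger pad.
Only numpy, scipy, OpenCV 4.12 (cv2) and the standard library are available. Lean on these libraries where they do the work, as an engineer would, in place of code of your own. Each camera call takes 0.05 s, during which the arm holds its last target. There are 200 camera calls.

## Working session

There is one attempt and no reset: what is moved stays moved. The work goes in short steps, Python scripts to look and compute and a shell command to move; the robot and the scene stay as the last step left them, time stands still between calls to the robot, and variables do not carry over. Pictures are saved under pics/ and viewed, at most 10 in all, crops included, and the job is handed in when it is done.

```bash
mkdir -p pics; python3 - <<'E'
from rig import sense,cams
import cv2
s=sense();print(s['t'],s['tool_pos'],s['tool_rot'],s['grip_width'])
for n in("top","side"):
    cv2.imwrite(f"pics/{n}0.png",cams.snapshot(n)[:,:,::-1]);c=cams.calibration(n);print(n,c)
E
```

```text
0.0 [207.23621978 615.65200024 230.68162084] [-5.07846909e-01 -3.10003467e+00  1.81713388e-03] 85.31719820218416
top {'vfov': 43.89612954519435, 'cx': 323.38922739819884, 'cy': 192.30722382970845, 'view': array([[ 1.59193302e-02, -9.99470636e-01,  2.83729142e-02,
         4.19741984e+01],
       [-9.94181026e-01, -1.88459298e-02, -1.06060923e-01,
         6.01659836e+02],
       [ 1.06539492e-01, -2.65193941e-02, -9.93954757e-01,
         1.16457216e+03],
       [ 0.00000000e+00,  0.00000000e+00,  0.00000000e+00,
         1.00000000e+00]])}
side {'vfov': 50.66609762345801, 'cx': 319.01611221973377, 'cy': 204.1662986876001, 'view': array([[ 7.03410829e-01, -7.10689063e-01,  1.15871255e-02,
        -3.71258711e+02],
       [-4.08987945e-01, -4.18024708e-01, -8.11162255e-01,
         3.59545400e+02],
       [ 5.81327848e-01,  5.65841319e-01, -5.84706366e-01,
         9.10435990e+02],
       [ 0.00000000e+00,  0.00000000e+00,  0.00000000e+00,
         1.00000000e+00]])}
```

View pics/top0.png

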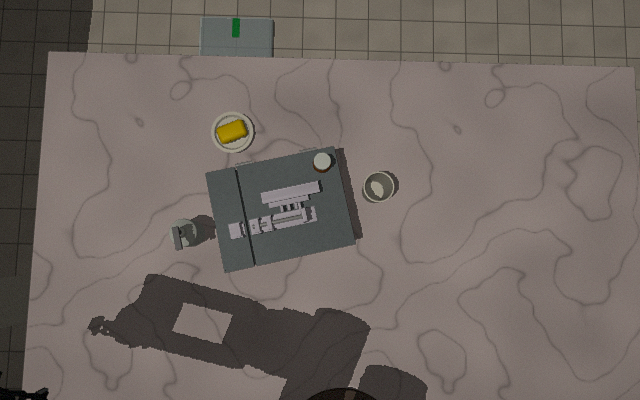

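View pics/side0.png

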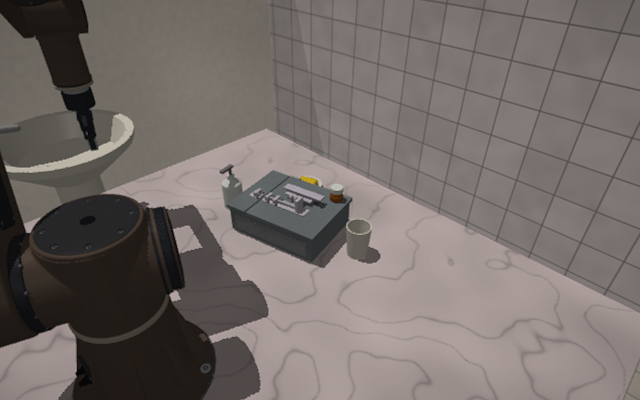

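The top view shows the chest's top with corners near (206,172), (339,148), (356,243) and (225,271). The paddle runs from (262,197) to (321,186), the tab is near (308,214), the jar is at (322,161), and the chest's +y points left. The side view agrees, with the tab upright at about (300,202).

```bash
cat > h.py <<'E'
import numpy as np,cv2
from rig import sense,cams
def ray(name,uv,z,c=None):
    c=c or cams.calibration(name);f=200/np.tan(np.radians(c['vfov']/2));V=c['view'];R=V[:3,:3];o=-R.T@V[:3,3]
    uv=np.atleast_2d(np.float64(uv));d=np.c_[(uv[:,0]-c['cx'])/f,(uv[:,1]-c['cy'])/f,np.ones(len(uv))]@R
    return o+d*((z-o[2])/d[:,2])[:,None]
def proj(name,P,c=None):
    c=c or cams.calibration(name);f=200/np.tan(np.radians(c['vfov']/2));V=c['view']
    q=np.atleast_2d(P)@V[:3,:3].T+V[:3,3];return q[:,:2]/q[:,2:]*f+[c['cx'],c['cy']]
E
python3 - <<'E'
from h import *
im=cv2.imread('pics/top0.png');g=cv2.cvtColor(im,cv2.COLOR_BGR2GRAY)
hsv=cv2.cvtColor(im,cv2.COLOR_BGR2HSV)
print(im[190,235],im[192,290],im[100,300],im[230,330])
m=np.zeros_like(g);m[140:285,195:365]=255
b=((g>110)&(m>0)).astype(np.uint8)
for c in cv2.findContours(b,0,1)[0]:
    if cv2.contourArea(c)>150:
        r=cv2.minAreaRect(c);p=ray('top',cv2.boxPoints(r),128);print(r,cv2.contourArea(c));print(p.round(0).tolist(), p.mean(0))
q=ray('top',[(206,172),(339,148),(356,243),(225,271)],100);print(q.round(),q.mean(0),[np.linalg.norm(q[i]-q[i-1]) for i in range(4)])
cv2.imwrite('pics/crop.png',cv2.resize(im[140:280,195:365],None,fx=4,fy=4,interpolation=2))
E
```

```text
[76 80 75] [138 135 143] [108 111 124] [80 79 74]
((288.9588317871094, 215.56471252441406), (20.608394622802734, 33.298828125), 77.47119140625) 285.5
[[551.0, 171.0, 128.0], [568.0, 100.0, 128.0], [524.0, 89.0, 128.0], [507.0, 160.0, 128.0]] [537.68958938 129.88185468 128.        ]
((290.83660888671875, 197.57073974609375), (22.55929946899414, 58.38877487182617), 77.90524291992188) 821.5
[[587.0, 195.0, 128.0], [617.0, 70.0, 128.0], [568.0, 58.0, 128.0], [539.0, 183.0, 128.0]] [577.53560434 126.54684694 128.        ]
((321.7500305175781, 160.75001525878906), (16.26345443725586, 15.55634880065918), 45.0) 199.5
[[661.0, 85.0, 128.0], [687.0, 61.0, 128.0], [661.0, 35.0, 128.0], [636.0, 59.0, 128.0]] [661.17036656  59.80967623 128.        ]
((279.5, 211.99996948242188), (168.99996948242188, 143.99996948242188), -0.0) 5993.0
[[386.0, 329.0, 128.0], [702.0, 342.0, 128.0], [710.0, -34.0, 128.0], [392.0, -37.0, 128.0]] [547.56103044 150.04457782 128.        ]
((277.66180419921875, 148.51858520507812), (16.53234100341797, 49.803035736083984), 78.11134338378906) 490.0
[[692.0, 217.0, 128.0], [718.0, 109.0, 128.0], [681.0, 100.0, 128.0], [656.0, 208.0, 128.0]] [686.7610233  158.42126543 128.        ]
((232.5, 179.5), (79.0, 75.0), 90.0) 2016.5
[[702.0, 342.0, 128.0], [706.0, 176.0, 128.0], [529.0, 171.0, 128.0], [527.0, 335.0, 128.0]] [615.86659865 256.10784136 128.        ]
[[635. 321. 100.]
 [696.  20. 100.]
 [480. -21. 100.]
 [414. 270. 100.]] [556.22234977 147.54177046 100.        ] [np.float64(226.87164733747946), np.float64(307.17623204242443), np.float64(220.08840807839317), np.float64(298.46936707802445)]
```

View pics/crop.png

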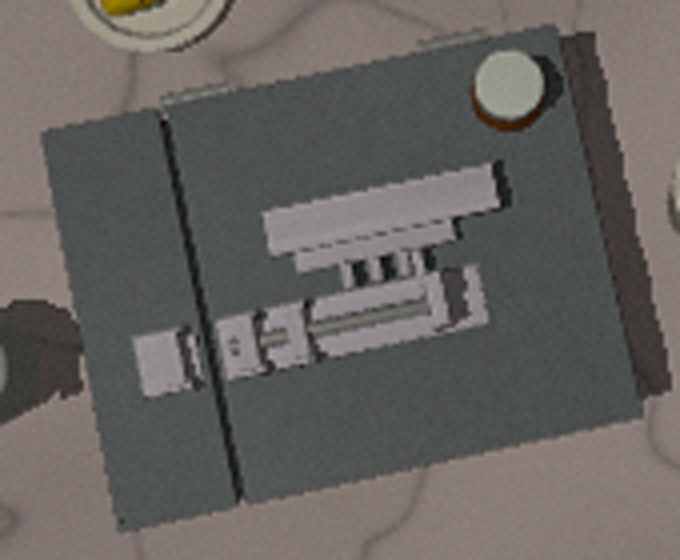

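The measurements fit the given sizes. The chest centre is at about (556,147), yaw about 0.21, and the top measures 223×303. Next I move above the start point at chest (0,-75) and turn the finger line along chest x.

```bash
python3 -m pendant '[[[0.081,-0.12,0],[0,0,-0.0165],0],[[0.081,-0.12,0],[0,0,-0.0165],0],[[0.081,-0.12,0],[0,0,-0.0165],0],[[0.081,-0.12,0],[0,0,-0.0165],0],[[0.081,-0.12,0],[0,0,-0.0165],0],[[0.081,-0.12,0],[0,0,-0.0165],0],[[0.081,-0.12,0],[0,0,-0.0165],0],[[0.081,-0.12,0],[0,0,-0.0165],0],[[0.081,-0.12,0],[0,0,-0.0165],0],[[0.081,-0.12,0],[0,0,-0.0165],0]]' && python3 -m pendant '[[[0.081,-0.12,0],[0,0,0],0],[[0.081,-0.12,0],[0,0,0],0],[[0.081,-0.12,0],[0,0,0],0],[[0.081,-0.12,0],[0,0,0],0],[[0.081,-0.12,0],[0,0,0],0],[[0.081,-0.12,0],[0,0,0],0],[[0.081,-0.12,0],[0,0,0],0],[[0.081,-0.12,0],[0,0,0],0],[[0,0,0],[0,0,0],0]]'
python3 - <<'E'
from h import *
from scipy.spatial.transform import Rotation as R
s=sense();print(s['t'],s['tool_pos'],s['grip_width']);print(R.from_rotvec(s['tool_rot']).as_matrix().round(3))
c=cams.calibration('wrist');im=cams.snapshot('wrist')[:,:,::-1];cv2.imwrite('pics/w0.png',im)
np.save('w0.npy',c,allow_pickle=True)
# predicted features
psi=.209;Rz=np.array([[np.cos(psi),-np.sin(psi)],[np.sin(psi),np.cos(psi)]])
for n,p,z in[('pad',(28,-30),128),('pad-',(28,-95),128),('pad+',(28,35),128),('tab',(-28,-50),142),('keeper',(-28,100),116)]:
    q=Rz@p+[556.2,147.5];P=[*q,z];print(n,q.round(1),proj('wrist',P,c).round(),proj('top',P).round(1))
E
```

```text
t: 0.93
tool_pos: [410.4, 314.4, 231.2]
tool_rot: [-1.983, -2.436, 0.0]
wrist_force: [1.2, 0.9, -0.0]
grip_width: 43.0
finger_force: 0.0
t: 1.68
tool_pos: [575.0, 71.3, 231.1]
tool_rot: [1.98, 2.437, 0.0]
wrist_force: [-1.2, 0.5, -0.0]
grip_width: 42.8
finger_force: 0.0
1.6833 [575.0448333   71.2815372  231.06795159] 42.77586476023605
[[-0.205  0.979  0.002]
 [ 0.979  0.205 -0.001]
 [-0.002  0.001 -1.   ]]
pad [589.8 124. ] [[354. 125.]] [[292.2 192. ]]
pad- [603.3  60.4] [[351. 215.]] [[321.1 186.5]]
pad+ [576.3 187.5] [[356.  21.]] [[263.2 197.6]]
tab [539.2  92.8] [[270. 158.]] [[305.8 214.8]]
keeper [508.1 239.5] [[267. -89.]] [[239.2 228.4]]
```

View pics/w0.png

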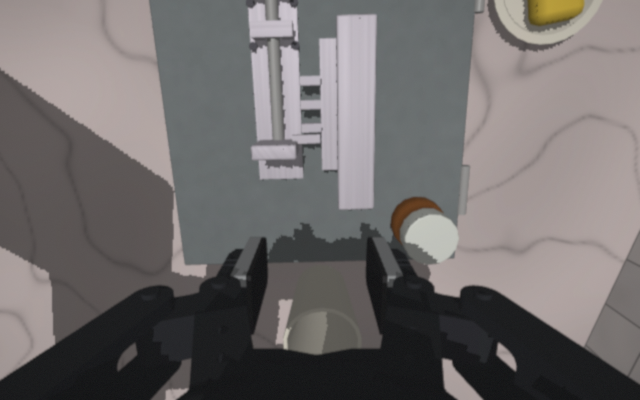

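In the wrist view the paddle's ends are at (357,14) and (357,209), and the tab's top is at about (274,151). The jar is at (430,235), right of the fingers. The fingers are at (250,270) and (385,270).

```bash
python3 - <<'E'
from h import *
c=np.load('w0.npy',allow_pickle=True).item()
im=cv2.imread('pics/w0.png');print(im[136:185:2,262].mean(1).round().tolist(), im[136:185:2,285].mean(1).round().tolist())
P=ray('wrist',[(357,14.5),(356.5,209.5)],128,c);print('paddle',P.round(1));d=P[0]-P[1];print(np.linalg.norm(d),np.arctan2(-d[0],d[1]),P.mean(0))
print('pad w',ray('wrist',[(339,110),(375,110)],128,c).round(1))
print('tab top edges',ray('wrist',[(274.5,143),(274.5,160),(252,152),(297,150)],142,c).round(1))
Cn=ray('wrist',[(187,264),(457,260)],100,c);print(Cn.round(1))
psi=np.arctan2(-d[0],d[1]);R=np.array([[np.cos(psi),-np.sin(psi)],[np.sin(psi),np.cos(psi)]])
o=P.mean(0)[:2]-R@[28,-30];print('chest',o,psi)
print('tool in chest',R.T@(sense()['tool_pos'][:2]-o)); print('tab in chest',[(R.T@(q[:2]-o)).round(1) for q in ray('wrist',[(274.5,143),(274.5,160)],142,c)])
print('corners',[(R.T@(q[:2]-o)).round(1) for q in Cn],'jar',R.T@(ray('wrist',[(431,236)],145,c)[0,:2]-o))
E
```

```text
[180.0, 176.0, 132.0, 107.0, 113.0, 170.0, 188.0, 187.0, 185.0, 181.0, 174.0, 163.0, 155.0, 175.0, 174.0, 175.0, 174.0, 173.0, 173.0, 173.0, 173.0, 155.0, 100.0, 106.0, 106.0] [170.0, 158.0, 114.0, 107.0, 128.0, 179.0, 193.0, 191.0, 186.0, 181.0, 177.0, 155.0, 99.0, 90.0, 89.0, 127.0, 169.0, 172.0, 172.0, 172.0, 171.0, 138.0, 99.0, 107.0, 107.0]
paddle [[575.9 191.5 128. ]
 [605.9  65.6 128. ]]
129.43598751053113 0.23410213262959534 [590.93088029 128.57865628 128.        ]
pad w [[577.8 131.8 128. ]
 [601.7 136.8 128. ]]
tab top edges [[540.2 102.9 142. ]
 [542.2  91.9 142. ]
 [526.8  94.1 142. ]
 [555.5 101.4 142. ]]
[[481.8 -18.8 100. ]
 [704.8  31.5 100. ]]
chest [556.73554489 151.26519494] 0.23410213262959534
tool in chest [ -1.96699156 -79.67056249]
tab in chest [array([-27.3, -43.2]), array([-27.9, -54.4])]
corners [array([-112.4, -148.1]), array([ 116.3, -150.8])] jar [  77.78362122 -109.99431004]
```

```bash
python3 -m pendant '[[[0.0034,0.021,0],[0,0,0.003],0],[[0,0,-0.12],[0,0,0],0],[[0,0,-0.12],[0,0,0],0],[[0,0,-0.12],[0,0,0],0],[[0,0,-0.024],[0,0,0],0],[[0,0,0],[0,0,0],0],[[0,0,0],[0,0,0],0]]'; python3 - <<'E'
from h import *
cv2.imwrite('pics/w1.png',cams.snapshot('wrist')[:,:,::-1])
cv2.imwrite('pics/s1.png',cv2.resize(cams.snapshot('side')[140:280,200:400,::-1],None,fx=4,fy=4))
E
```

```text
t: 2.32
tool_pos: [572.8, 82.2, 136.2]
tool_rot: [-1.952, -2.461, -0.0]
wrist_force: [0.4, -1.2, 0.3]
grip_width: 42.7
finger_force: 0.0
```

View pics/w1.png

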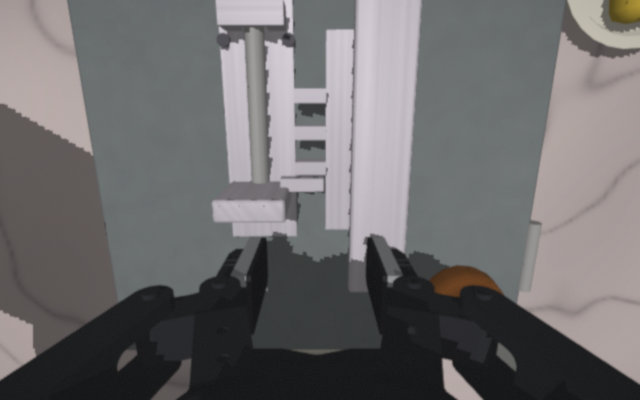

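View pics/s1.png

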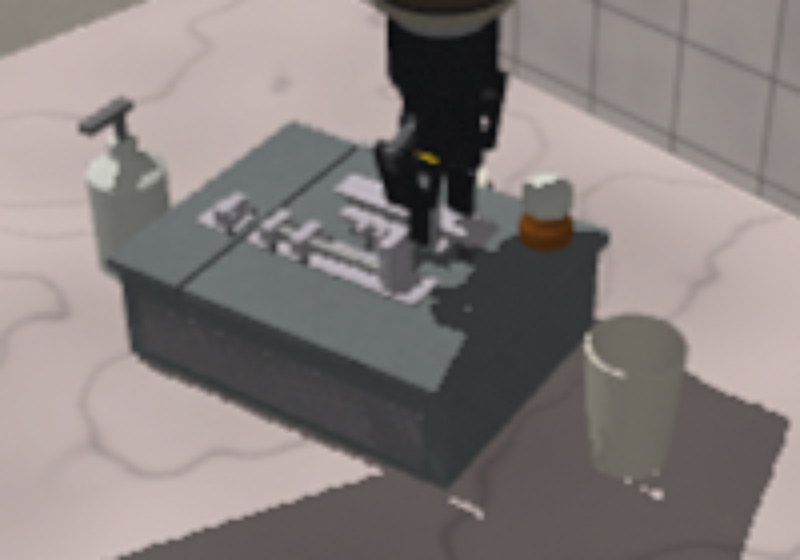

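The wrist view shows finger A over the paddle's near end (paddle 350–410 px, finger about 365–400) and finger B just behind the tab (tab 213–287 px, row 210). The side view agrees, and the jar is clear. I now go down in small steps and watch the force.

```bash
python3 -m pendant '[[[0,0,-0.024],[0,0,0],0],[[0,0,-0.016],[0,0,0],0],[[0,0,0],[0,0,0],0]]'; python3 -m pendant '[[[0,0,-0.016],[0,0,0],0],[[0,0,0],[0,0,0],0]]';
```

```text
t: 2.67
tool_pos: [573.0, 81.3, 125.3]
tool_rot: [1.954, 2.459, 0.001]
wrist_force: [1.4, 1.1, 1.9]
grip_width: 42.6
finger_force: 1.2
t: 2.83
tool_pos: [573.1, 81.3, 121.1]
tool_rot: [1.954, 2.459, 0.001]
wrist_force: [0.9, 0.6, 5.3]
grip_width: 42.3
finger_force: 2.3
```

```bash
python3 -m pendant '[[[0,0,-0.012],[0,0,0],0],[[0,0,0],[0,0,0],0]]'; python3 -m pendant '[[[0,0,-0.006],[0,0,0],0],[[0,0,0],[0,0,0],0]]';
```

```text
t: 3.0
tool_pos: [573.1, 81.3, 118.3]
tool_rot: [1.954, 2.459, 0.001]
wrist_force: [1.2, -0.3, 5.0]
grip_width: 42.9
finger_force: 3.0
t: 3.17
tool_pos: [573.1, 81.3, 117.0]
tool_rot: [1.954, 2.459, 0.001]
wrist_force: [-0.8, 0.6, 6.5]
grip_width: 42.6
finger_force: 3.3
```

```bash
python3 -m pendant '[[[0,0,-0.005],[0,0,0],0],[[0,0,0],[0,0,0],0]]'; python3 -m pendant '[[[-0.0018,0.0078,0],[0,0,0],0],[[-0.0018,0.0078,0],[0,0,0],0],[[-0.0018,0.0078,0],[0,0,0],0],[[-0.0018,0.0078,0],[0,0,0],0],[[-0.0018,0.0078,0],[0,0,0],0],[[0,0,0],[0,0,0],0]]'
```

```text
t: 3.33
tool_pos: [573.2, 81.3, 116.0]
tool_rot: [1.954, 2.459, 0.001]
wrist_force: [-1.5, 1.2, 9.9]
grip_width: 42.3
finger_force: 4.6
t: 3.83
tool_pos: [571.1, 90.7, 116.1]
tool_rot: [1.953, 2.459, 0.001]
wrist_force: [0.7, -3.5, 7.2]
grip_width: 42.3
finger_force: 3.8
```

```bash
python3 -m pendant '[[[-0.0032,0.014,0],[0,0,0],0],[[-0.0032,0.014,0],[0,0,0],0],[[-0.0032,0.014,0],[0,0,0],0],[[-0.0032,0.014,0],[0,0,0],0],[[-0.0032,0.014,0],[0,0,0],0],[[0,0,0],[0,0,0],0]]'; python3 -m pendant '[[[-0.0032,0.014,0],[0,0,0],0],[[-0.0032,0.014,0],[0,0,0],0],[[-0.0032,0.014,0],[0,0,0],0],[[-0.0032,0.014,0],[0,0,0],0],[[-0.0032,0.014,0],[0,0,0],0],[[0,0,0],[0,0,0],0]]'
```

```text
t: 4.33
tool_pos: [567.0, 108.4, 116.1]
tool_rot: [1.953, 2.459, 0.001]
wrist_force: [-0.1, -3.0, 8.2]
grip_width: 42.9
finger_force: 3.9
t: 4.83
tool_pos: [562.9, 125.9, 116.1]
tool_rot: [1.953, 2.459, 0.0]
wrist_force: [-0.0, -4.1, 7.3]
grip_width: 42.9
finger_force: 4.1
```

Pushing is steady at about 3.5 N. I creep towards the end stop and watch for the force to rise.

```bash
python3 -m pendant '[[[-0.0018,0.0078,0],[0,0,0],0],[[-0.0018,0.0078,0],[0,0,0],0],[[-0.0018,0.0078,0],[0,0,0],0],[[0,0,0],[0,0,0],0]]'; python3 -m pendant '[[[-0.0014,0.006,0],[0,0,0],0],[[0,0,0],[0,0,0],0]]'
python3 -m pendant '[[[-0.0009,0.004,0],[0,0,0],0],[[0,0,0],[0,0,0],0]]'
```

```text
t: 5.17
tool_pos: [561.7, 131.5, 116.1]
tool_rot: [1.953, 2.459, 0.001]
wrist_force: [0.1, -4.9, 8.9]
grip_width: 42.9
finger_force: 4.1
t: 5.33
tool_pos: [561.4, 132.9, 116.1]
tool_rot: [1.953, 2.459, 0.0]
wrist_force: [0.8, -6.0, 8.2]
grip_width: 42.6
finger_force: 4.2
t: 5.5
tool_pos: [561.2, 133.8, 116.1]
tool_rot: [1.953, 2.459, 0.0]
wrist_force: [1.5, -5.6, 8.9]
grip_width: 42.7
finger_force: 4.5
```

```bash
python3 -m pendant '[[[-0.0009,0.004,0],[0,0,0],0],[[0,0,0],[0,0,0],0]]'
python3 -m pendant '[[[-0.0009,0.004,0],[0,0,0],0],[[0,0,0],[0,0,0],0]]'
```

```text
t: 5.67
tool_pos: [561.0, 134.6, 116.1]
tool_rot: [1.953, 2.459, 0.0]
wrist_force: [1.3, -9.2, 9.2]
grip_width: 43.2
finger_force: 6.8
t: 5.83
tool_pos: [560.9, 134.9, 116.1]
tool_rot: [1.952, 2.459, -0.001]
wrist_force: [2.9, -16.4, 9.3]
grip_width: 42.9
finger_force: 11.3
```

The force has climbed to 16 N, so the bolt is at its end stop. I ease back 2 mm and lift straight away.

```bash
python3 -m pendant '[[[0.0009,-0.004,0],[0,0,0],0],[[0.0018,-0.0078,0],[0,0,0],0],[[0,0,0.03],[0,0,0],0],[[0,0,0.06],[0,0,0],0],[[0,0,0.1],[0,0,0],0],[[0,0,0.1],[0,0,0],0],[[0,0,0.1],[0,0,0],0],[[0,0,0],[0,0,0],0],[[0,0,0],[0,0,0],0]]'; python3 - <<'E'
from h import *
cv2.imwrite('pics/w2.png',cams.snapshot('wrist')[:,:,::-1]);c=cams.calibration('wrist')
psi=.23;R=np.array([[np.cos(psi),-np.sin(psi)],[np.sin(psi),np.cos(psi)]])
for n,p,z in[('pad- up',(28,-95),128),('pad- down',(28,-95),118),('tab -y edge home',(-28,-7),142),('tab -y edge 3mm short',(-28,-10),142),('corner',(-115,-150),100)]:print(n,proj('wrist',[*(R@p+[556.7,151.3]),z],c).round(1))
E
```

```text
t: 6.58
tool_pos: [561.4, 133.5, 214.6]
tool_rot: [1.953, 2.459, 0.003]
wrist_force: [0.5, 0.4, 0.1]
grip_width: 42.6
finger_force: 0.0
pad- up [[355.7 301.9]]
pad- down [[354.3 294.6]]
tab -y edge home [[272.5 189.6]]
tab -y edge 3mm short [[272.6 194.2]]
corner [[181.2 341.5]]
```

View pics/w2.png

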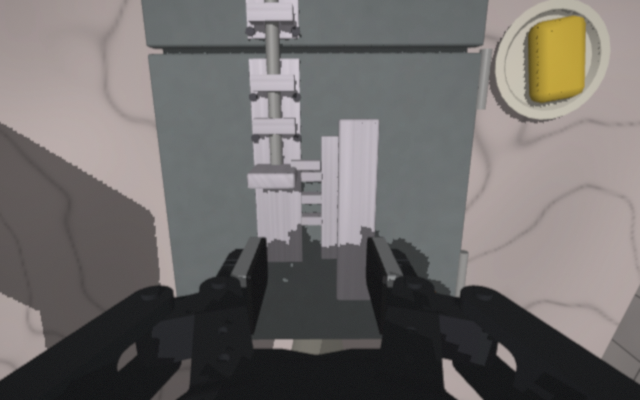

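The final view shows the tab's -y edge at row 188 (predicted 190 when home) and the lug past the last tooth. The paddle's near end is at row 300 (302 predicted when up, 295 when down). The bolt is home, the catch is up and the hand is clear.

```bash
python3 -c "
from rig import manip;print(manip.finish_job())"
```

```text
the job is handed in; nothing more can be done
None
```

I handed the job in with the bolt pushed to its end stop, the catch back up in the last wrist picture and the hand clear; the hand-in gave no verdict.

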